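Pack the sanding tray and hold it up level

TASK

Pack the wooden carrying tray while it stands on the bench: the cork sanding block flat in its short bay and the wide planed timber offcut (60 x 150 x 30 mm) flat in its long bay. Then lift the loaded tray by its handle, without tipping it, and hold it steady and level in the air about 15 cm above the bench, over the place where it stood; the program finishes while still holding it. Leave the masking tape, the narrow offcut and the dowel where they lie.

Things in the scene. Friction and masses are not known exactly. Their poses are not given: they have to be found in the camera images.
- tray: Open wooden carrying tray, loose, 0.34 kg empty, 330 mm long (own y -149 to +181), 92 mm wide (own x); floor 6 mm thick, side walls 28 mm and end boards 34 mm high from the underside. An upright handle board 18 mm thick crosses it at own y = 0, between a short bay at -y and a long bay at +y. Origin: underside, below the handle; z up.
- tray_handle (a point): Middle of the tray's handle: a level wooden rail 92 mm long along the tray's x, 18 mm thick along its y (grip it across this), 36 mm high; its top is 120 mm and this point 102 mm above the underside. Below it a hand hole down to 40 mm. The packed tray, about 0.55 kg, nearly balances about this point. Axes as the tray's.
- tray_short_bay (a point): Centre of the short bay's floor (6 mm above the underside, own y = -70 mm). Bay inside: 122 mm along the tray's y, 75 mm along its x. Axes as the tray's. Each of its side walls has a 60 mm long finger notch at the middle, open down to the floor, for gripping the item across its width as it goes in.
- tray_long_bay (a point): Centre of the long bay's floor (6 mm above the underside, own y = +91 mm). Bay inside: 164 mm along the tray's y, 70 mm along its x. Axes as the tray's. Each of its side walls has a 70 mm long finger notch at the middle, open down to the floor, for gripping the item across its width as it goes in.
- sanding_block: Cork sanding block wrapped in abrasive paper, 65 (own x) x 110 (own y) x 37 (z) mm, about 0.07 kg, lying flat. Origin at the centre of its underside. Either way round fits the short bay. The bare bench top at the left is 4 mm lower than the mat.
- block_g: Wide planed pale timber offcut, 60 (own x) x 150 (own y) x 30 (z) mm, about 0.135 kg, lying flat. Origin at the centre of its underside. Either way round fits the long bay. The bare bench top at the left is 4 mm lower than the mat.
- masking_tape: Bystander: roll of masking tape, 100 mm across, 25 mm high, lying flat. Origin at the centre of its underside.
- block_c: Bystander: narrow timber offcut, 36 x 135 x 26 mm (own x, y, z). Origin at the centre of its underside.
- dowel_stub: Bystander: square dowel blank, 18 x 120 x 18 mm (own x, y, z). Origin at the centre of its underside.
Not all that is in view belongs to the job. What is shaped like the sanding_block but orange or purple is not meant.

How it is judged (in metres and radians):
On the way, in this order (a step that is already met when the one before it is completed fails the run):
1. both items lie flat in their bays, let go, and the tray still stands on the bench (z of sanding_block in the frame of tray_short_bay between -0.003 and 0.004 m and horizontal distance between sanding_block and tray_short_bay below 0.012 m and angle between the z axis of each of sanding_block, block_g and the z axis of tray, either way round below 0.07 rad and z of block_g in the frame of tray_long_bay between -0.003 and 0.004 m and horizontal distance between block_g and tray_long_bay below 0.012 m and contact force between each of sanding_block, block_g and the fingers below 0.1 N and height (world z) of tray below 0.01 m and angle between tray's own z axis and vertical below 0.05 rad), for 0.2 s.
2. the packed tray is lifted and held still and level (z of sanding_block in the frame of tray_short_bay between -0.003 and 0.004 m and horizontal distance between sanding_block and tray_short_bay below 0.012 m and angle between the z axis of each of sanding_block, block_g and the z axis of tray, either way round below 0.07 rad and z of block_g in the frame of tray_long_bay between -0.003 and 0.004 m and horizontal distance between block_g and tray_long_bay below 0.012 m and height (world z) of tray between 0.1 and 0.2 m and angle between tray's own z axis and vertical below 0.12 rad and linear speed of tray below 0.02 m/s and angular speed of tray below 0.1 rad/s and contact force between tray and the fingers above 2 N and distance of tray from where it was at the start of the episode below 0.25 m), for 1 s.
At the end, for the whole second after the job is handed in: Tray held in the fingers, underside 10-20 cm above the bench, within 25 cm of its start, tilt under 0.12 rad, under 2 cm/s and 0.1 rad/s; sanding block in the short bay, wide offcut in the long bay, each within 12 mm of its centre, 4 mm of its floor, flat to 0.07 rad, free of the fingers (all of step 2 and contact force between each of sanding_block, block_g and the fingers below 0.1 N); the arm keeps its last pose, push and grip.
It fails at once if the tray is tipped by more than 0.3 rad (angle between tray's own z axis and vertical above 0.3 rad).
It fails at once if the roll of masking tape is moved by more than 3 cm (distance of masking_tape from where it was at the start of the episode above 0.03 m).
It fails at once if the narrow timber offcut is moved by more than 3 cm (distance of block_c from where it was at the start of the episode above 0.03 m).
It fails at once if the square dowel is moved by more than 3 cm (distance of dowel_stub from where it was at the start of the episode above 0.03 m).
It also fails if it takes over 72 s, if anything falls off the work surface, if the arm or the gripper's body presses on something with over 40 N, if the wrist force passes 120 N, or if a joint passes its speed limit or range.

ROBOT

A 7-joint arm with a two-finger parallel gripper is mounted at the origin on a cart in front of the work surface, level with it; the furniture and walls round the work are solid. World frame = base frame: x ahead of the robot, y to its left, z up, the work surface at z = 0. Lengths are in m, angles in degrees, forces in N, time in s.
With the tool pointing down it reaches from about 0.425 to 0.875 m from the base axis. Payload 4.7 kg.
Tool frame: the origin (TCP) lies midway between the tips of the shut fingers; the grasp point (between the pads) lies 19 mm behind it; y points along the fingers, x is the direction in which the jaws open and shut, and the axes are right-handed (so a half turn about y gives the same grasp; the last joint's range is limited). The gripper opens to 87 mm and grips with 3 to 60 N. Pads are 19 mm wide; open, the fingers measure 117 mm over their backs; the gripper's body (75 mm by 190 mm) begins 51 mm behind the grasp point.
Start: joints at [-64.395, 18.392, -4.016, 83.108, 1.295, 78.541, -3.26], TCP at [0.273, 0.59, 0.223] pointing down, gripper open.
Joint ranges: [-163.93, 163.93], [-17.29, 119.83], [-79.2, 71.16], [3.27, 140.29], [-89.18, 269.18], [5.43, 117.66], [-154.24, 154.24]. Speed limits (degrees/s): [147.25, 147.25, 180, 180, 180, 180, 180].

INTERFACE

Orientations are given as [roll, pitch, yaw] about the fixed x, y, z axes, in that order (R = Rz(yaw) Ry(pitch) Rx(roll)).
In Python, from cell import env gives the robot as it stands.
- The arm moves only by the tool carry_out, never from a script. Its argument "targets" is a list of rows, each a list of 2 entries, a list of its own where there are three numbers: the shift along the tool's x, y, z in mm, then the turn, a rotation vector about the tool's x, y, z in degrees. A call has 1 to 12 rows; each row shifts and turns the commanded pose from where the row before left it, along the tool's axes as they then stand; what a row does not reach is not made up. A row lasts 1/10 s, in which the tool goes at most 50 mm and 8.59 degrees, less where a joint would pass 70% of its speed; a pose out of reach is approached as far as the arm can. A call with a gripper value outside its range is refused whole. "jaw" is the opening, from 0 (shut) to 1 (fully open), set as the call begins (left out, the last holds). The fingers move at their own pace and stop on an object; "squeeze" is the grip in N (left out, the last holds). Time passes only in rows, so rows that do not move let the fingers close. It gives the time, the measured TCP pose, the force and the opening at its end, in the units of the state.
- env.get_obs(): the state, without advancing time (a new reading comes with each control period).
- env.read_camera(name): name is "side" or "top" or "wrist"; returns the picture (384x512x3 uint8, red, green, blue); there is no depth.
- env.get_calibration(name): a dict with "fx", "fy", "cx", "cy" (pixels), "D" ([k1, k2, p1, p2, k3] as OpenCV has them; the pictures are not rectified), "R" (3x3) and "t" (3): a world point X has camera coordinates R X + t; the wrist camera has in their place "hand_eye" (4x4, takes a point from camera to tool coordinates, whose origin is the TCP and whose axes are the tool frame's). Camera axes: x right, y down, z forward; pixel columns grow to the right and rows downward; lengths in m; the calibration is good to about 2 mm. A picture is of the moment at which its call begins: read the wrist's pose just before it. get_calibration takes no time and is no camera call.
- env.sign_off(): hands the job in, once; it reports no verdict.
Trained networks look in the newest picture that a camera, given by its name, has taken for a name from the list of things; names that differ only in an ending like _2 or _b are one class to them, and where a whole thing is asked for, a point or a joint stands for the part that bears it (a point fixed in the world has none). Each returns a list of dicts, best first, with "p" (0 to 1); they miss things now and then, are a little off and sometimes report something else, mostly with a low value. They report only what shows in the picture. A call takes as long as a camera call. They do not tell look-alikes from the thing itself.
- env.outline_of(camera, label): "mask" (384x512 bool, what is visible of it) and "xy" ([column, row] in pixels, amid what is visible of it).
The state is a dict: "time_s": time; "qpos": joint angles; "joint_velocities": joint speeds; "effort": joint torques, N m; "tool_pos": TCP position; "tool_rot": TCP orientation; "force": force on the tool from outside, world axes, zero at the start; "wrist_torque": the same for the moment, N m; "grip_width": finger opening in m.
Only numpy, scipy, OpenCV 4.12 (cv2) and the standard library are available. Lean on these libraries where they do the work, as an engineer would, in place of code of your own. Each camera call takes 0.05 s, during which the arm holds its last target.

## Working session

There is one attempt and no reset: what is moved stays moved. The work goes in short steps, Python scripts to look and compute and a tool call to move; the robot and the scene stay as the last step left them, time stands still between calls to the robot, and variables do not carry over. Pictures are saved under pics/ and viewed, and the job is handed in when it is done.

Besides the shell and the picture viewer there is one more tool, called after ">>>" as a command line: name --argument value ..., lists and objects as JSON in quotes. carry_out: Moves the arm, as the interface text tells. Its arguments: {"type":"object","properties":{"targets":{"type":"array","items":{"type":"array"}},"jaw":{"type":"number"},"squeeze":{"type":"number"}},"required":["targets"]}

```bash
ls; mkdir -p pics; python3 - <<'E'
from cell import env
import cv2
o=env.get_obs()
for k in o: print(k,o[k])
for c in ["top","side","wrist"]:
    im=env.read_camera(c); cv2.imwrite(f"pics/{c}0.png",cv2.cvtColor(im,cv2.COLOR_RGB2BGR))
    print(c,env.get_calibration(c))
E
```

```text
pics
time_s 0.0
qpos [-64.39523388  18.43645571  -4.01444942  83.17585958   1.29298751
  78.54215803  -3.26333008]
joint_velocities [ 0.02051845 -0.10528974  0.00515272 -0.0168192  -0.07927195 -0.09286694
  0.12179749]
effort [ 6.51388964e-04 -4.91282952e+01 -4.03383784e-01 -3.12533498e+01
 -6.38823118e-02  4.36074135e-02  1.99848596e-04]
tool_pos [0.27241897 0.58953086 0.2214825 ]
tool_rot [-90.00430827   0.10934296  65.20024186]
force [-0.53232941  0.7033996  -0.1415719 ]
wrist_torque [ 0.03223923 -0.00567462 -0.02417025]
grip_width 0.08704758712977823
top {'fx': 388.2090757441817, 'fy': 388.2090757441817, 'cx': 255.87757667262306, 'cy': 190.66361374071752, 'D': array([0.02189927, 0.        , 0.        , 0.        , 0.        ]), 'R': array([[-0.00818248, -0.99990081, -0.01146384],
       [-0.99398563,  0.00938499, -0.10910767],
       [ 0.10920444,  0.01050212, -0.99396383]]), 't': array([-0.13717753,  0.49810611,  1.27971486])}
side {'fx': 396.7406500758089, 'fy': 396.7406500758089, 'cx': 259.14269717088786, 'cy': 190.95059788788848, 'D': array([-0.03764151,  0.        ,  0.        ,  0.        ,  0.        ]), 'R': array([[ 0.99916959,  0.04064026,  0.00291573],
       [ 0.02180255, -0.47283234, -0.88088264],
       [-0.03442064,  0.88021472, -0.47332576]]), 't': array([-5.10711753e-01, -4.98650217e-04,  1.77641346e+00])}
wrist {'fx': 329.8853787756638, 'fy': 329.8853787756638, 'cx': 257.4644462268678, 'cy': 186.85346204510262, 'D': array([-0.07070728,  0.        ,  0.        ,  0.        ,  0.        ]), 'hand_eye': array([[ 9.99999719e-01, -7.45293767e-04,  8.01258591e-05,
        -5.10135733e-04],
       [-2.73734295e-04, -2.63576238e-01,  9.64638529e-01,
        -1.61971657e-01],
       [-6.97819811e-04, -9.64638280e-01, -2.63576368e-01,
         7.30826397e-02],
       [ 0.00000000e+00,  0.00000000e+00,  0.00000000e+00,
         1.00000000e+00]])}
```

View pics/top0.png

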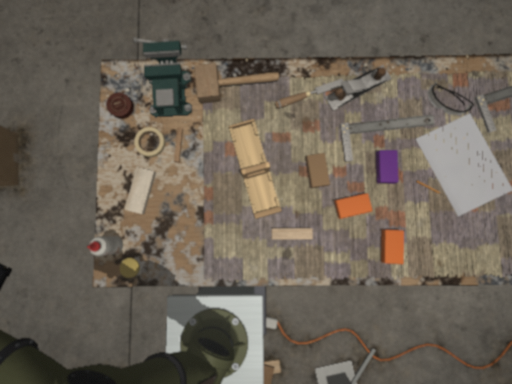

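View pics/side0.png

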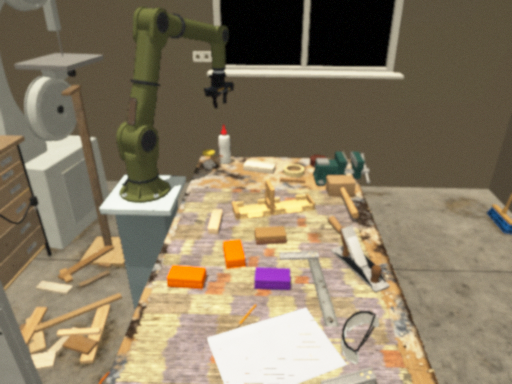

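View pics/wrist0.png

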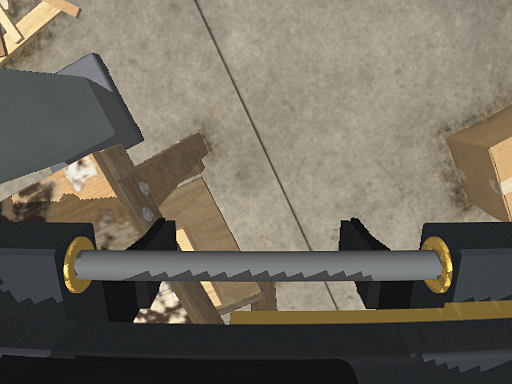

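```bash
cat > h.py <<'E'
from cell import env
import numpy as np, cv2
from scipy.spatial.transform import Rotation as Rn
def pose(o=None):
    o=o or env.get_obs()
    T=np.eye(4); T[:3,:3]=Rn.from_euler('xyz',o['tool_rot'],degrees=True).as_matrix(); T[:3,3]=o['tool_pos']; return T
def cam(name,T=None):
    c=env.get_calibration(name); K=np.array([[c['fx'],0,c['cx']],[0,c['fy'],c['cy']],[0,0,1]]); D=np.array(c['D'])
    if name=='wrist':
        W=T@c['hand_eye']; Wi=np.linalg.inv(W); return K,D,Wi[:3,:3],Wi[:3,3]
    return K,D,np.array(c['R']),np.array(c['t'])
def back(px,z,C):
    K,D,R,t=C
    u=cv2.undistortPoints(np.array(px,float).reshape(-1,1,2),K,D).reshape(-1,2)
    d=np.c_[u,np.ones(len(u))]@R; o=-R.T@t
    s=(z-o[2])/d[:,2]; return o+d*s[:,None]
def proj(X,C):
    K,D,R,t=C
    return cv2.projectPoints(np.array(X,float).reshape(-1,1,3),cv2.Rodrigues(R)[0],t,K,D)[0].reshape(-1,2)
def boxmask(C,cx,cy,yaw,sx,sy,z0,z1):
    c,s=np.cos(yaw),np.sin(yaw)
    P=[[cx+c*a*sx/2-s*b*sy/2,cy+s*a*sx/2+c*b*sy/2,z] for a in(-1,1) for b in(-1,1) for z in(z0,z1)]
    return cv2.convexHull(proj(P,C).astype(np.float32)).reshape(-1,2)
def fitbox(mask,C,sx,sy,z0,z1,init):
    from scipy.optimize import minimize
    up=4
    ys,xs=np.where(mask); b=12
    x0,x1,y0,y1=max(xs.min()-b,0),min(xs.max()+b,511),max(ys.min()-b,0),min(ys.max()+b,383)
    m=mask[y0:y1+1,x0:x1+1].astype(np.float32); M=cv2.resize(m,None,fx=up,fy=up,interpolation=cv2.INTER_NEAREST)
    def f(p):
        h=(boxmask(C,p[0],p[1],p[2],sx,sy,z0,z1)-[x0,y0]+0.5)*up
        I=np.zeros(M.shape,np.float32); cv2.fillConvexPoly(I,np.round(h*16).astype(np.int32),1.0,shift=4)
        return np.abs(I-M).sum()/M.sum()
    best=None
    for dy in np.radians([0,-15,15,30,-30]):
        p0=np.array(init)+[0,0,dy]
        sim=np.vstack([p0]+[p0+d for d in np.diag([.01,.01,.15])])
        r=minimize(f,p0,method='Nelder-Mead',options=dict(initial_simplex=sim,xatol=1e-5,fatol=1e-5,maxiter=400))
        if best is None or r.fun<best.fun: best=r
    return best.x,best.fun
def save(name,im): cv2.imwrite(f"pics/{name}.png",cv2.cvtColor(im,cv2.COLOR_RGB2BGR))
E
python3 - <<'E'
from h import *
im=env.read_camera("top"); C=cam("top")
o=im.copy()
dims=dict(sanding_block=(.065,.11,.037),block_g=(.06,.15,.03),block_c=(.036,.135,.026),dowel_stub=(.018,.12,.018),masking_tape=(.1,.1,.025),tray=None)
for l in dims:
    r=env.outline_of("top",l)
    for q in r:
        m=q['mask']; print(l,round(q['p'],2),np.round(q['xy'],1),m.sum())
        if m.sum()<20: continue
        h=dims[l][2] if dims[l] else .03
        w=back([q['xy']],h,C)[0]; print('   ',w.round(3))
        if dims[l] and q['p']>.3:
            ys,xs=np.where(m); pts=back(np.c_[xs,ys],h,C)[:,:2]; 
            ev,V=np.linalg.eigh(np.cov(pts.T)); v=V[:,1]; yaw=np.arctan2(-v[0],v[1])
            for z in (0,-.004):
                x,f=fitbox(m,C,dims[l][0],dims[l][1],z,z+h,[w[0],w[1],yaw]); print('   fit',z,x[:2].round(4),np.degrees(x[2]).round(1),round(f,3))
        o[m]=(o[m]*.5+np.array([0,255,0])*.5).astype(np.uint8)
save("top1",cv2.resize(o[80:280,80:420],None,fx=2.3,fy=2.3,interpolation=cv2.INTER_NEAREST))
save("top1r",cv2.resize(im[80:280,80:420],None,fx=2.3,fy=2.3,interpolation=cv2.INTER_CUBIC))
E
```

```text
sanding_block 0.75 [393.7 245.8] 761
    [ 0.311 -0.59   0.037]
   fit 0 [ 0.3106 -0.5885] 87.0 0.069
   fit -0.004 [ 0.3101 -0.5899] 86.9 0.065
sanding_block 0.74 [387.6 163.8] 749
    [ 0.582 -0.582  0.037]
   fit 0 [ 0.5758 -0.5842] 89.3 0.05
   fit -0.004 [ 0.5764 -0.5856] 89.5 0.046
sanding_block 0.58 [317.9 171.6] 694
    [ 0.558 -0.35   0.037]
   fit 0 [ 0.5667 -0.3487] 97.8 0.06
   fit -0.004 [ 0.5675 -0.349 ] 97.9 0.059
sanding_block 0.58 [352.5 204.6] 692
    [ 0.446 -0.461  0.037]
   fit 0 [ 0.445  -0.4648] 13.3 0.064
   fit -0.004 [ 0.4455 -0.466 ] 12.7 0.062
block_g 0.88 [293.9 234.5] 430
    [ 0.349 -0.266  0.03 ]
   fit 0 [ 0.3644 -0.25  ] -1.2 0.954
   fit -0.004 [ 0.3628 -0.2509] -0.5 0.93
block_g 0.74 [139.2 191.5] 874
    [0.497 0.25  0.03 ]
   fit 0 [0.5039 0.2532] 76.1 0.064
   fit -0.004 [0.5045 0.2547] 76.2 0.06
block_c 0.88 [293.9 234.5] 430
    [ 0.349 -0.267  0.026]
   fit 0 [ 0.3548 -0.2568] -0.4 0.054
   fit -0.004 [ 0.3548 -0.2569] -0.5 0.052
block_c 0.74 [139.2 191.5] 874
    [0.498 0.252 0.026]
   fit 0 [0.5078 0.2586] 73.9 0.385
   fit -0.004 [0.5077 0.2624] 75.1 0.389
dowel_stub 0.76 [178.3 145.3] 233
    [0.657 0.124 0.018]
   fit 0 [0.6642 0.1267] 84.4 0.133
   fit -0.004 [0.6653 0.1277] 84.5 0.13
masking_tape 0.75 [144.1 132.8] 401
    [0.7   0.24  0.025]
   fit 0 [0.673  0.2239] 134.2 1.286
   fit -0.004 [0.6758 0.2252] 136.2 1.275
tray 0.86 [254.6 168.8] 2566
    [ 0.571 -0.138  0.03 ]
```

View pics/top1.png

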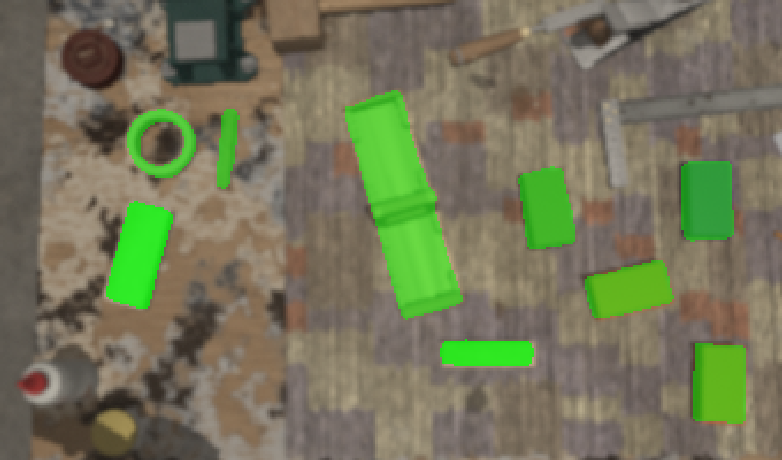

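View pics/top1r.png

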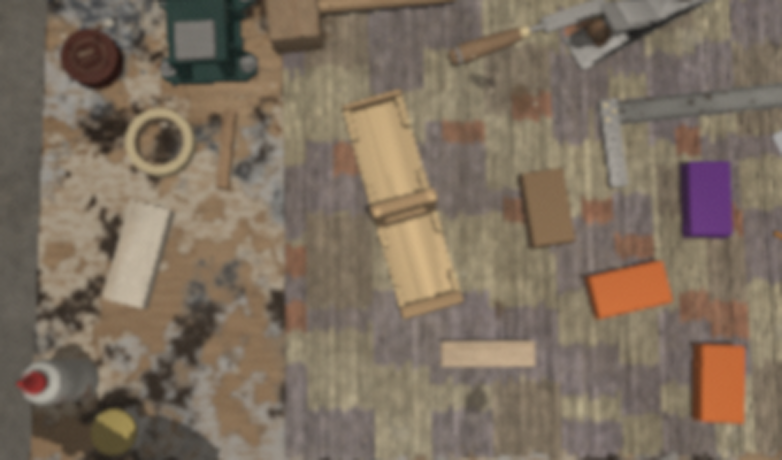

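Candidates for the sanding block in the top view: brown (318,171), orange (353,205) and (393,246), purple (388,164). I choose the brown/cork one at (318,171). Candidates for the wide offcut: the pale wide one at (139,191) fits 60x150, and the narrow one at (293,234) fits 36x135, so I take (139,191). I'm going over the wide offcut for a close look.

>>> carry_out --targets '[[[0,0,-38],[0,0,0]],[[0,0,-38],[0,0,0]],[[0,0,-38],[0,0,0]],[[0,0,-38],[0,0,0]],[[-26,2,-25],[0,0,0]],[[-26,2,-25],[0,0,0]],[[-26,2,-25],[0,0,0]],[[-26,2,-25],[0,0,0]],[[-26,2,-25],[0,0,0]],[[-26,2,-25],[0,0,0]],[[-26,2,-25],[0,0,0]],[[-26,2,-25],[0,0,0]]]' --jaw 1

```text
time_s: 1.7
tool_pos: [0.5053, 0.2522, 0.2068]
tool_rot: [-90.0, -0.0, 65.2]
force: [0.5, -0.7, 0.3]
grip_width: 0.0869
```

>>> carry_out --targets '[[[0,0,0],[0,-5.5,0]],[[0,0,0],[0,-5.5,0]],[[0,0,0],[0,0,0]],[[0,0,0],[0,0,0]],[[0,0,0],[0,0,0]]]'

```text
time_s: 2.2
tool_pos: [0.5048, 0.2539, 0.2066]
tool_rot: [-90.0, -0.0, 76.1]
force: [0.4, 0.5, -0.2]
grip_width: 0.087
```

```bash
cat > look.py <<'E'
from h import *
import sys
def look(label,dims,z0,name,pick=None,yaw0=None):
    o=env.get_obs(); T=pose(o); im=env.read_camera("wrist"); C=cam("wrist",T)
    print("t",o['time_s'],"tool",np.round(o['tool_pos'],4),np.round(o['tool_rot'],2),"F",np.round(o['force'],1),"w",round(o['grip_width'],4))
    ov=im.copy()
    for q in env.outline_of("wrist",label)[:3]:
        m=q['mask']; h=dims[2]; w=back([q['xy']],z0+h,C)[0]
        ys,xs=np.where(m); pts=back(np.c_[xs,ys],z0+h,C)[:,:2]
        ev,V=np.linalg.eigh(np.cov(pts.T)); v=V[:,1]; yaw=np.arctan2(-v[0],v[1])
        x,f=fitbox(m,C,dims[0],dims[1],z0,z0+h,[w[0],w[1],yaw])
        print(label,round(q['p'],2),np.round(q['xy']),m.sum(),'fit',x[:2].round(4),np.degrees(x[2]).round(2),round(f,3))
        cv2.polylines(ov,[np.round(boxmask(C,*x,dims[0],dims[1],z0,z0+h)).astype(np.int32)],True,(255,0,0),1)
    save(name,ov)
E
python3 - <<'E'
from look import *
look("block_g",(.06,.15,.03),-.004,"w1")
E
```

```text
t 2.2 tool [0.5048 0.2539 0.2066] [-90.01  -0.    76.15] F [ 0.4  0.5 -0.2] w 0.087
block_g 0.77 [256. 157.] 7921 fit [0.5011 0.2537] 75.41 0.02
```

View pics/w1.png

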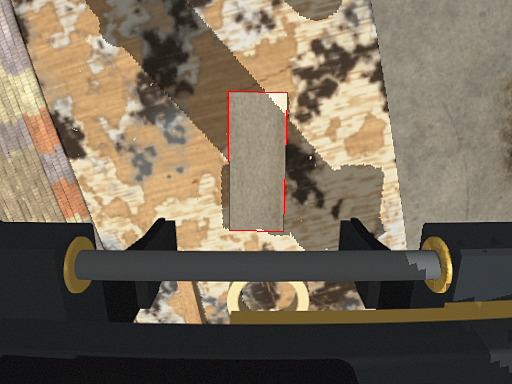

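The box fit (error 0.02) matches the 60x150 offcut at cols 229-288, rows 92-231. I'm descending and gripping it across its width.

>>> carry_out --targets '[[[-1,34,3.5],[0,0.7,0]],[[0,36,0],[0,0,0]],[[0,36,0],[0,0,0]],[[0,36,0],[0,0,0]],[[0,36,0],[0,0,0]],[[0,16,0],[0,0,0]],[[0,10,0],[0,0,0]],[[0,0,0],[0,0,0]],[[0,0,0],[0,0,0]]]'

```text
time_s: 3.2
tool_pos: [0.5021, 0.254, 0.0035]
tool_rot: [-90.1, -0.1, 75.5]
force: [-0.1, 0.9, 1.6]
grip_width: 0.087
```

>>> carry_out --targets '[[[0,0,0],[0,0,0]],[[0,0,0],[0,0,0]],[[0,0,0],[0,0,0]],[[0,0,0],[0,0,0]],[[0,0,0],[0,0,0]],[[0,0,0],[0,0,0]]]' --jaw 0 --squeeze 25

```text
time_s: 3.8
tool_pos: [0.5015, 0.2537, 0.003]
tool_rot: [-90.0, -0.0, 75.5]
force: [-1.0, -0.1, 2.4]
grip_width: 0.0597
```

```bash
cat > trayfit.py <<'E'
from h import *
from scipy.optimize import minimize
def hulls(C,p,z0=0.):
    cx,cy,yaw=p; c,s=np.cos(yaw),np.sin(yaw); out=[]
    def box(x0,x1,y0,y1,za,zb):
        P=[[cx+c*a-s*b,cy+s*a+c*b,z0+z] for a in(x0,x1) for b in(y0,y1) for z in(za,zb)]
        out.append(cv2.convexHull(proj(P,C).astype(np.float32)).reshape(-1,2))
    w=.046; t=.010
    box(-w,w,-.149,.181,0,.006)
    for sx in(-1,1):
        for (a,b) in((-.149,-.100),(-.040,.056),(.126,.181)):
            xs=sorted((sx*w,sx*(w-.009))); box(*xs,a,b,0,.028)
    box(-w,w,-.149,-.149+.018,0,.034) ; box(-w,w,.173,.181,0,.034)
    box(-w,w,-.009,.009,0,.040); box(-w,w,-.009,.009,.084,.120)
    for sx in(-1,1):
        xs=sorted((sx*w,sx*(w-.012))); box(*xs,-.009,.009,0,.120)
    return out
def fit(mask,C,init,valid=None,up=4):
    ys,xs=np.where(mask); b=15
    x0,x1,y0,y1=max(xs.min()-b,0),min(xs.max()+b,511),max(ys.min()-b,0),min(ys.max()+b,383)
    M=cv2.resize(mask[y0:y1+1,x0:x1+1].astype(np.float32),None,fx=up,fy=up,interpolation=cv2.INTER_NEAREST)
    V=np.ones_like(M) if valid is None else cv2.resize(valid[y0:y1+1,x0:x1+1].astype(np.float32),None,fx=up,fy=up,interpolation=cv2.INTER_NEAREST)
    def f(p):
        I=np.zeros(M.shape,np.float32)
        for h in hulls(C,p): cv2.fillConvexPoly(I,np.round((h-[x0,y0]+.5)*up*16).astype(np.int32),1.0,shift=4)
        return (np.abs(I-M)*V).sum()/M.sum()
    best=None
    for dy in np.radians([0,-5,5]):
        p0=np.array(init)+[0,0,dy]
        r=minimize(f,p0,method='Nelder-Mead',options=dict(initial_simplex=np.vstack([p0]+[p0+d for d in np.diag([.012,.012,.06])]),xatol=1e-5,fatol=1e-5,maxiter=400))
        if best is None or r.fun<best.fun: best=r
    return best.x,best.fun
def draw(im,C,p,n):
    ov=im.copy()
    cv2.polylines(ov,[np.round(h*16).astype(np.int32) for h in hulls(C,p)],True,(255,0,0),1,shift=4)
    save(n,ov); return ov
E
python3 - <<'E'
from trayfit import *
for cn in("top","side"):
    im=env.read_camera(cn); C=cam(cn)
    for q in env.outline_of(cn,"tray")[:2]:
        m=q['mask']; print(cn,q['p'],q['xy'],m.sum())
        for init in ([.55,-.135,np.radians(-74)],[.58,-.13,np.radians(106)]):
            x,f=fit(m,C,init); print(x[:2].round(4),np.degrees(x[2]).round(2),round(f,4))
            if init[2]<0:
                ov=draw(im,C,x,"tray_"+cn); save("trayc_"+cn,cv2.resize(ov[100:250,180:340],None,fx=4,fy=4,interpolation=cv2.INTER_CUBIC))
E
```

```text
top 0.9 [254.9, 168.3] 2607
[ 0.5602 -0.1394] -74.35 0.0338
[ 0.5909 -0.1308] 105.65 0.0429
side 0.6 [271.3, 204.3] 1499
[ 0.5577 -0.1338] -75.03 0.0638
[ 0.5801 -0.127 ] 104.89 0.2357
```

View pics/trayc_top.png

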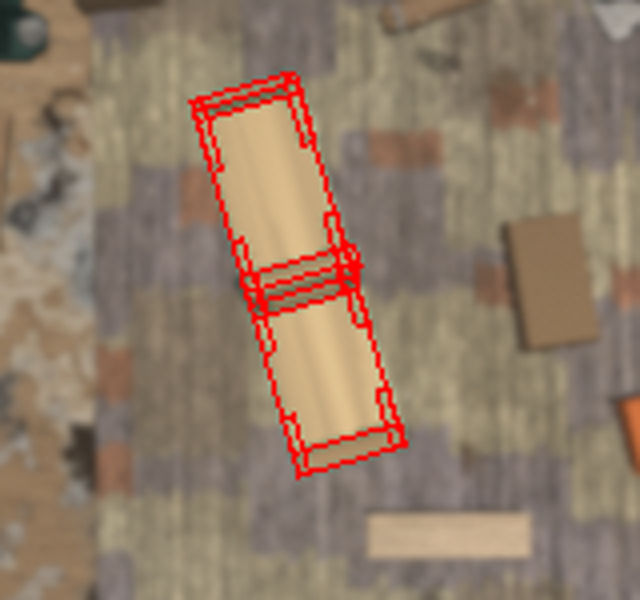

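View pics/trayc_side.png

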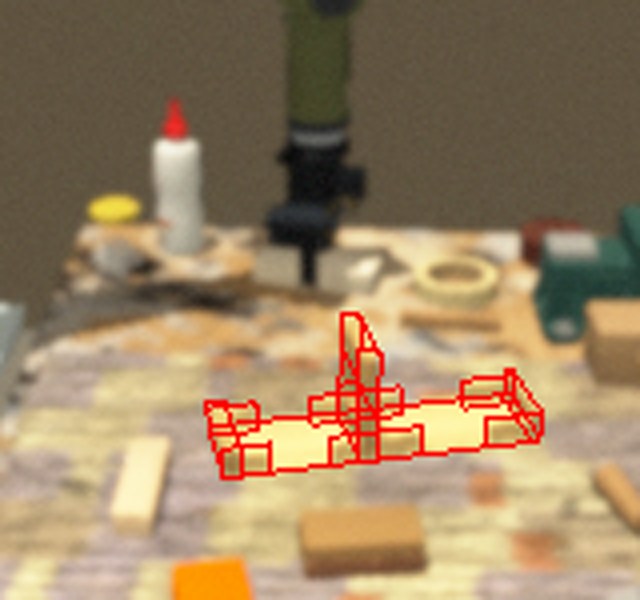

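Fit result: tray origin about (0.560, -0.139), yaw -74.4°, long bay on the far (+x) side; both cameras agree. I'm lifting the offcut and going to a viewpoint beside the tray.

>>> carry_out --targets '[[[0,-15,0],[0,0,0]],[[0,-30,0],[0,0,0]],[[0,-40,0],[0,0,0]],[[0,-40,0],[0,0,0]],[[0,-40,0],[0,0,0]],[[0,-40,0],[0,0,0]],[[0,-40,0],[0,0,0]],[[0,-40,0],[0,0,0]],[[-33,0,-23],[0,0,0]],[[-33,0,-23],[0,0,0]],[[-33,0,-23],[0,0,0]],[[-33,0,-23],[0,0,0]]]'

```text
time_s: 5.2
tool_pos: [0.5572, 0.101, 0.2881]
tool_rot: [-90.0, -0.0, 75.5]
force: [1.4, 0.1, -2.0]
grip_width: 0.0599
```

>>> carry_out --targets '[[[-33,0,-23],[0,0,0]],[[-33,0,-23],[0,0,0]],[[0,0,0],[0,-7.5,0]],[[0,0,0],[0,-7.5,0]],[[0,0,0],[0,-7.5,0]],[[0,0,0],[0,-7.6,0]],[[0,0,0],[0,0,0]],[[0,0,0],[0,0,0]],[[0,0,0],[0,0,0]]]'

```text
time_s: 6.1
tool_pos: [0.5852, 0.0272, 0.2877]
tool_rot: [-90.0, -0.0, 105.5]
force: [-0.7, -0.0, -1.6]
grip_width: 0.06
```

```bash
cat > wt.py <<'E'
from trayfit import *
import sys
o=env.get_obs(); T=pose(o); im=env.read_camera("wrist"); C=cam("wrist",T)
print("t",o['time_s'],"tool",np.round(o['tool_pos'],4),np.round(o['tool_rot'],2),"F",np.round(o['force'],1),"w",round(o['grip_width'],4))
save("wt_raw"+sys.argv[1],im)
r=env.outline_of("wrist","tray")
for q in r[:1]:
    m=q['mask']; print(q['p'],q['xy'],m.sum()); 
    V=np.ones(m.shape,bool); V[210:,:]=False
    mm=m&V
    x,f=fit(mm,C,[.560,-.139,np.radians(-74.4)],valid=V,up=2); print(x[:2].round(4),np.degrees(x[2]).round(2),round(f,4))
    im2=im.copy(); im2[m]=(im2[m]*.7+np.array([0,255,0])*.3).astype(np.uint8)
    draw(im2,C,x,"wt"+sys.argv[1])
E
python3 wt.py 1
```

```text
t 6.1 tool [0.5852 0.0272 0.2877] [-90.    -0.   105.48] F [-0.7 -0.  -1.6] w 0.06
```

View pics/wt_raw1.png

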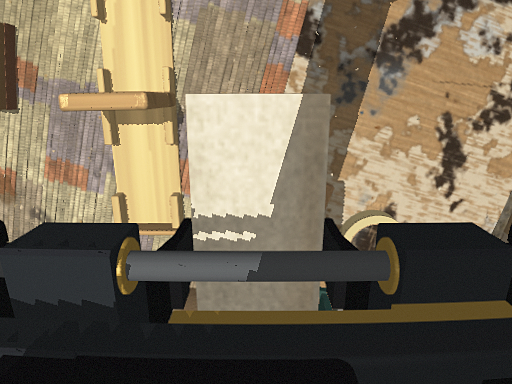

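The picture shows the tray at cols 60-185, rows 0-235 (handle bar at (103,101)), with the held offcut at cols 187-330. The network missed the tray, so I'll draw the top-view fit over a zoom.

```bash
python3 - <<'E'
from trayfit import *
o=env.get_obs(); T=pose(o); im=env.read_camera("wrist"); C=cam("wrist",T)
r=env.outline_of("wrist","tray"); print([(q['p'],q['xy'],q['mask'].sum()) for q in r])
r=env.outline_of("wrist","tray_handle"); print([(q['p'],q['xy'],q['mask'].sum()) for q in r])
c=im[0:240,40:200]; save("z0",cv2.resize(c,None,fx=2.5,fy=2.5,interpolation=cv2.INTER_CUBIC)) 
p=[.5602,-.1394,np.radians(-74.35)]
ov=cv2.resize(im,None,fx=2.5,fy=2.5,interpolation=cv2.INTER_CUBIC)
cv2.polylines(ov,[np.round(((h+.5)*2.5-.5)*16).astype(np.int32) for h in hulls(C,p)],True,(255,0,0),1,shift=4)
save("z1",ov[:600,100:500])
E
```

```text
[(0.59, [139.5, 108.3], np.int64(17212))]
[(0.76, [138.7, 111.2], np.int64(17359))]
```

View pics/z1.png

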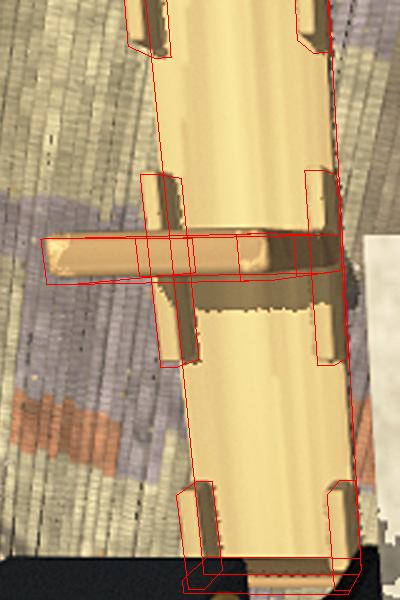

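View pics/z0.png

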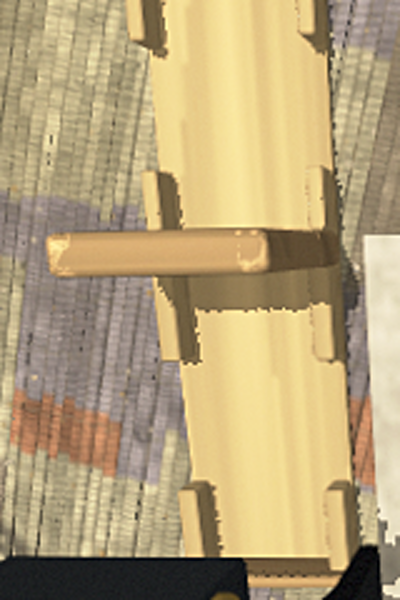

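```bash
python3 wt.py 2; python3 - <<'E'
from h import *
E
```

```text
t 6.35 tool [0.5853 0.0273 0.2876] [-90.    -0.   105.58] F [ 0.4 -0.6 -1.3] w 0.06
0.86 [137.0, 109.6] 17307
[ 0.5578 -0.1417] -74.32 0.0255
```

View pics/wt2.png

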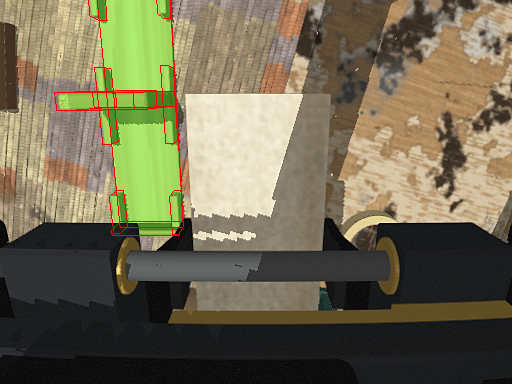

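>>> carry_out --targets '[[[-38.5,0,-5],[0,0,0]],[[-38.5,0,-5],[0,0,0]],[[-38.5,0,-5],[0,0,0]],[[-39,0,-5],[0,0,0]],[[0,36,0],[0,0,0]],[[0,36,0],[0,0,0]],[[0,36,0],[0,0,0]],[[0,36,0],[0,0,0]],[[0,36,0],[0,0,0]],[[0,30,0],[0,0,0]],[[0,0,0],[0,0,0]],[[0,0,0],[0,0,0]]]'

```text
time_s: 7.65
tool_pos: [0.6463, -0.1162, 0.0779]
tool_rot: [-90.0, -0.0, 105.6]
force: [-0.0, 0.7, -0.9]
grip_width: 0.0601
```

```bash
cat > ov.py <<'E'
from trayfit import *
import sys
# overlay tray model on all cams
n=sys.argv[1]; p=[float(sys.argv[2]),float(sys.argv[3]),np.radians(float(sys.argv[4]))]
o=env.get_obs(); T=pose(o)
print("t",o['time_s'],"tool",np.round(o['tool_pos'],4),np.round(o['tool_rot'],2),"F",np.round(o['force'],1),"w",round(o['grip_width'],4))
for cn,(r0,r1,c0,c1),k in (("wrist",(0,384,0,512),1.5),("side",(150,240,200,340),5),("top",(100,230,190,330),4.5)):
    im=env.read_camera(cn); C=cam(cn,T)
    a=cv2.resize(im,None,fx=k,fy=k,interpolation=cv2.INTER_CUBIC); b=a.copy()
    cv2.polylines(b,[np.round(((h+.5)*k-.5)*16).astype(np.int32) for h in hulls(C,p)],True,(255,0,0),1,shift=4)
    s=np.s_[int(r0*k):int(r1*k),int(c0*k):int(c1*k)]
    save(f"{n}_{cn}",b[s]); save(f"{n}_{cn}_raw",a[s])
E
python3 ov.py a .5582 -.141 -74.35
```

```text
t 7.65 tool [ 0.6463 -0.1162  0.0779] [-89.98  -0.   105.61] F [-0.   0.7 -0.9] w 0.0601
```

View pics/a_wrist.png

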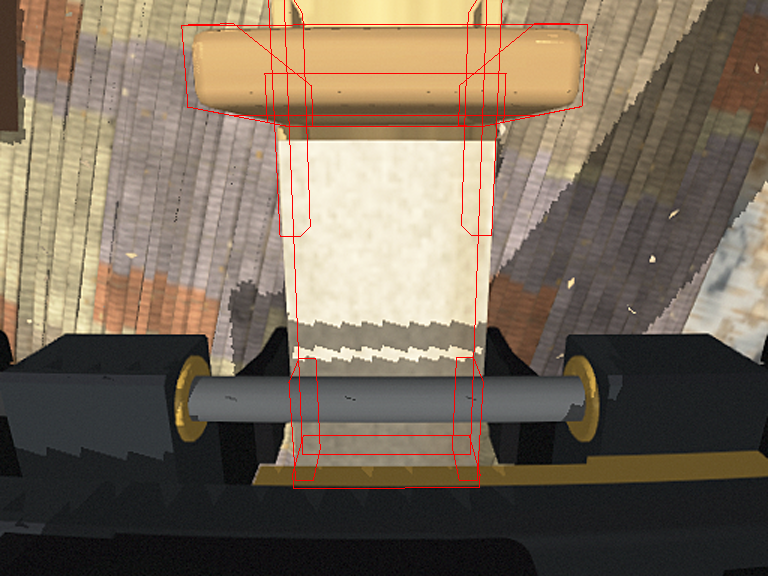

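View pics/a_side_raw.png

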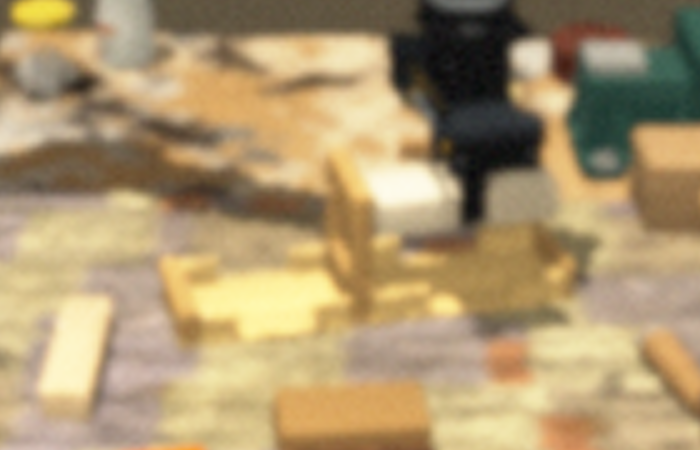

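Handle and block overlays line up within about 1 mm (handle centre col 386, block centre col 388 in the 1.5x view), and the block clears the handle. I'm lowering it.

>>> carry_out --targets '[[[0,22,0],[0,0,0]],[[0,18,0],[0,0,0]],[[0,10,0],[0,0,0]],[[0,5,0],[0,0,0]],[[0,4,0],[0,0,0]],[[0,3,0],[0,0,0]],[[0,0,0],[0,0,0]],[[0,0,0],[0,0,0]]]'

```text
time_s: 8.6
tool_pos: [0.6465, -0.1163, 0.0161]
tool_rot: [-90.0, 0.0, 105.6]
force: [-0.3, -0.4, -1.3]
grip_width: 0.0596
```

```bash
python3 ov.py b .5582 -.141 -74.35
```

```text
t 8.6 tool [ 0.6465 -0.1163  0.0161] [-9.004e+01  1.000e-02  1.056e+02] F [-0.3 -0.4 -1.3] w 0.0596
```

View pics/b_side_raw.png

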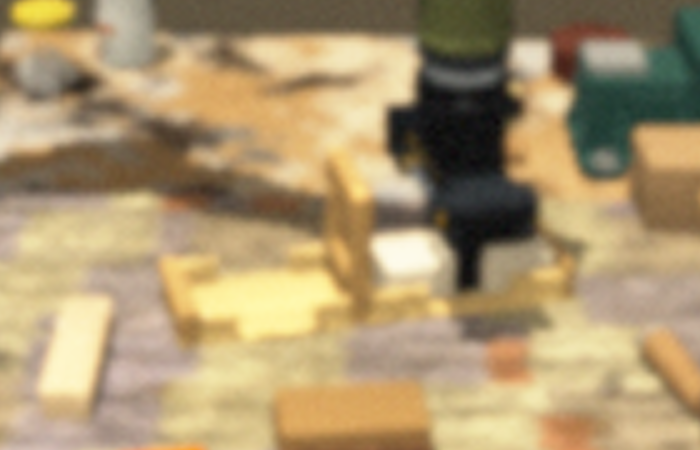

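View pics/b_wrist_raw.png

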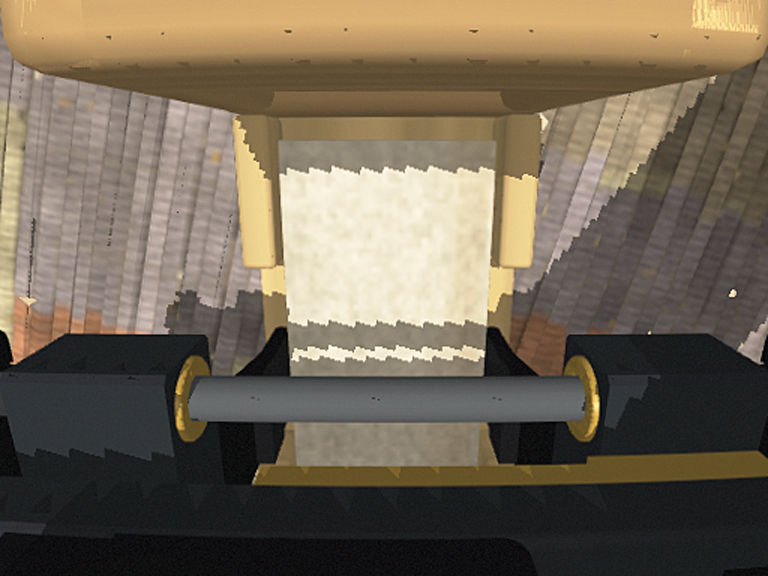

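The offcut is inside the bay walls with even side gaps (block cols 280-495, walls 275/497). I'm lowering the last 2-3 mm, letting go and rising.

>>> carry_out --targets '[[[0,1.5,0],[0,0,0]],[[0,1,0],[0,0,0]],[[0,0,0],[0,0,0]],[[0,0,0],[0,0,0]]]'

```text
time_s: 9.15
tool_pos: [0.6463, -0.1162, 0.0132]
tool_rot: [-90.0, 0.0, 105.6]
force: [-0.4, 0.4, 0.8]
grip_width: 0.0599
```

>>> carry_out --targets '[[[0,0,0],[0,0,0]],[[0,0,0],[0,0,0]],[[0,0,0],[0,0,0]],[[0,0,0],[0,0,0]],[[0,-15,0],[0,0,0]],[[0,-25,0],[0,0,0]],[[0,-40,0],[0,0,0]],[[0,-40,0],[0,0,0]],[[0,-40,0],[0,0,0]],[[0,-40,0],[0,0,0]],[[0,0,0],[0,0,0]],[[0,0,0],[0,0,0]]]' --jaw 1

```text
time_s: 10.35
tool_pos: [0.6469, -0.1165, 0.2154]
tool_rot: [-90.2, 0.1, 105.6]
force: [-0.5, 1.1, -0.1]
grip_width: 0.0868
```

```bash
python3 ov.py c .5582 -.141 -74.35; python3 - <<'E'
from look import *
look("block_g",(.06,.15,.03),.006,"c2")
E
```

```text
t 10.35 tool [ 0.6469 -0.1165  0.2154] [-9.0200e+01  6.0000e-02  1.0559e+02] F [-0.5  1.1 -0.1] w 0.0868
t 10.5 tool [ 0.6453 -0.1159  0.2117] [-8.987e+01 -6.000e-02  1.056e+02] F [ 0.3  0.  -0.6] w 0.087
block_g 0.57 [255. 164.] 8048 fit [ 0.6458 -0.1161] 105.56 0.012
```

View pics/c_wrist.png

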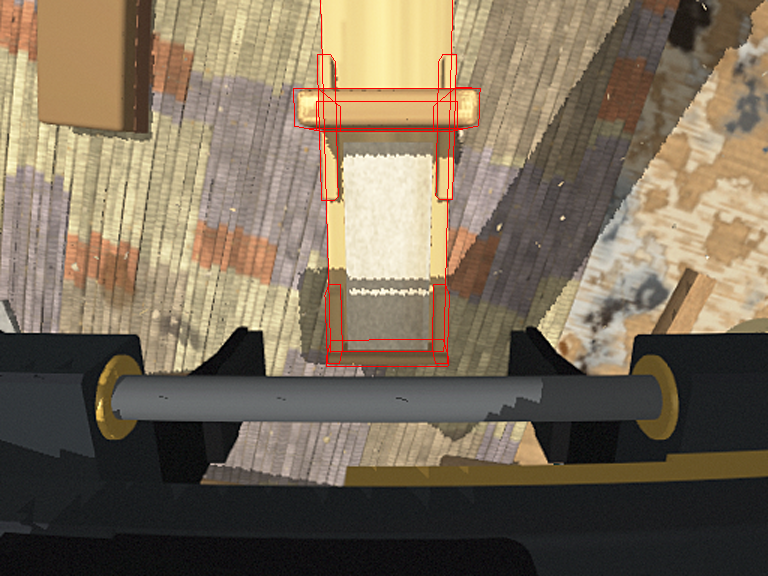

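View pics/c2.png

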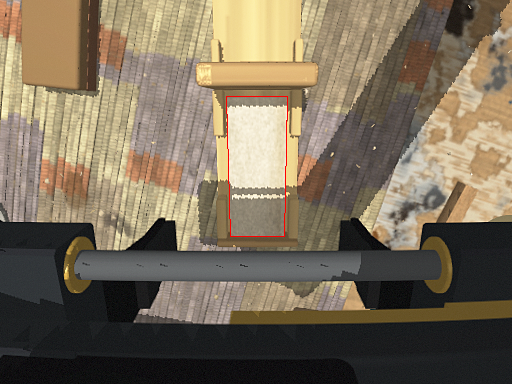

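The offcut sits in the long bay at (0.646,-0.116), centred within about 1 mm. Next is the brown cork block (seen top left in that view, with both orange blocks and the purple one excluded).

>>> carry_out --targets '[[[-34,0,23],[0,0,0]],[[-34,0,23],[0,0,0]],[[-34,0,23],[0,0,0]],[[-34,0,23],[0,0,0]],[[-34,0,23],[0,0,0]],[[-34,0,23],[0,0,0]],[[0,0,0],[0,7.8,0]],[[0,0,0],[0,0,0]],[[0,0,0],[0,0,0]],[[0,0,0],[0,0,0]]]'

```text
time_s: 11.6
tool_pos: [0.5691, -0.3478, 0.2125]
tool_rot: [-90.0, -0.1, 98.1]
force: [0.3, 1.3, -0.2]
grip_width: 0.0869
```

```bash
python3 - <<'E'
from look import *
look("sanding_block",(.065,.11,.037),0,"d1")
E
```

```text
t 11.6 tool [ 0.5691 -0.3478  0.2125] [-8.999e+01 -7.000e-02  9.808e+01] F [ 0.3  1.3 -0.2] w 0.0869
sanding_block 0.76 [ 44. 140.] 7361 fit [ 0.5738 -0.5838] 90.57 0.055
sanding_block 0.74 [254. 157.] 6130 fit [ 0.5645 -0.3509] 98.05 0.072
sanding_block 0.57 [156.  31.] 7373 fit [ 0.4416 -0.4644] 12.59 0.027
```

View pics/d1.png

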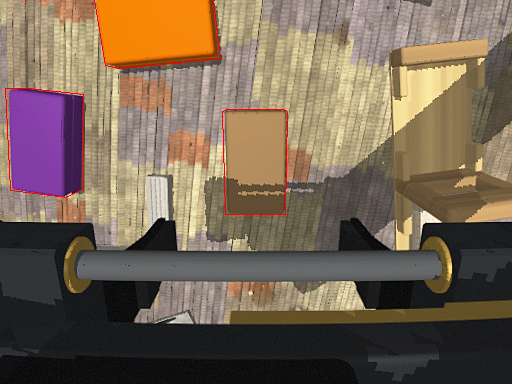

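The red box matches the brown block (cols 223-288, rows 109-215). I'm descending on it.

>>> carry_out --targets '[[[-2.5,34,5],[0,0,0]],[[0,36,0],[0,0,0]],[[0,36,0],[0,0,0]],[[0,36,0],[0,0,0]],[[0,36,0],[0,0,0]],[[0,18,0],[0,0,0]],[[0,10,0],[0,0,0]],[[0,0,0],[0,0,0]],[[0,0,0],[0,0,0]]]'

```text
time_s: 12.6
tool_pos: [0.5647, -0.3536, 0.0087]
tool_rot: [-90.1, 0.1, 97.8]
force: [0.0, 0.6, -0.7]
grip_width: 0.0867
```

>>> carry_out --targets '[[[0,0,0],[0,0,0]],[[0,0,0],[0,0,0]],[[0,0,0],[0,0,0]],[[0,0,0],[0,0,0]],[[0,0,0],[0,0,0]],[[0,0,0],[0,0,0]]]' --jaw 0 --squeeze 20

```text
time_s: 13.2
tool_pos: [0.5639, -0.3528, 0.0076]
tool_rot: [-90.0, -0.0, 97.8]
force: [-1.5, 1.3, 3.7]
grip_width: 0.0639
```

>>> carry_out --targets '[[[0,-15,0],[0,0,0]],[[0,-30,0],[0,0,0]],[[0,-40,0],[0,0,0]],[[0,-40,0],[0,0,0]],[[0,-40,0],[0,0,0]],[[0,-40,0],[0,0,0]],[[40,0,9.5],[0,0,0]],[[40,0,9.5],[0,0,0]],[[40,0,9.5],[0,0,0]],[[40,0,9.5],[0,0,0]],[[41,0,9.5],[0,0,0]],[[0,0,0],[0,-7.8,0]]]'

```text
time_s: 14.4
tool_pos: [0.488, -0.1542, 0.2125]
tool_rot: [-90.1, -0.2, 106.1]
force: [-0.1, -1.0, -0.9]
grip_width: 0.0638
```

>>> carry_out --targets '[[[0,0,0],[0,0,0]],[[0,35,0],[0,0,0]],[[0,35,0],[0,0,0]],[[0,35,0],[0,0,0]],[[0,20,0],[0,0,0]],[[0,0,0],[0,0,0]],[[0,0,0],[0,0,0]],[[0,0,0],[0,0,0]]]'

```text
time_s: 15.2
tool_pos: [0.4905, -0.1613, 0.0888]
tool_rot: [-90.1, 0.1, 105.5]
force: [0.8, -0.2, -0.7]
grip_width: 0.0637
```

```bash
python3 ov.py e .5578 -.1412 -74.35
```

```text
t 15.2 tool [ 0.4905 -0.1613  0.0888] [-9.015e+01  9.000e-02  1.055e+02] F [ 0.8 -0.2 -0.7] w 0.0637
```

View pics/e_wrist.png

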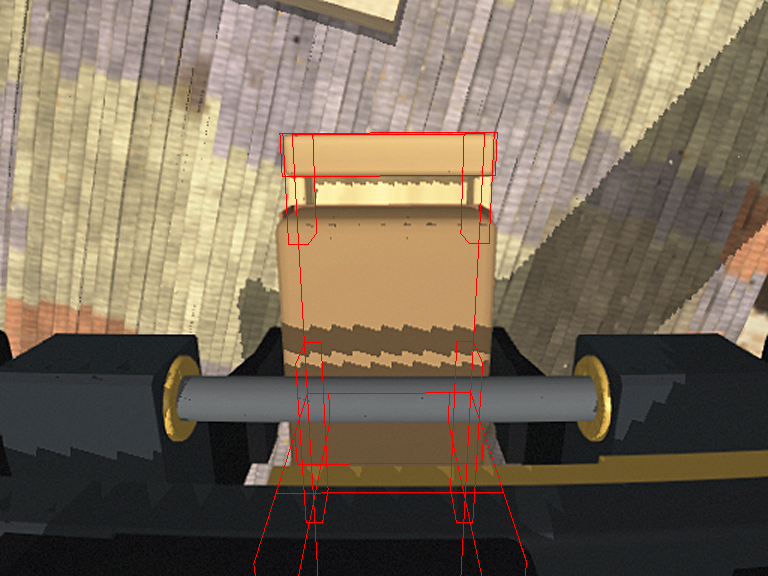

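View pics/e_side.png

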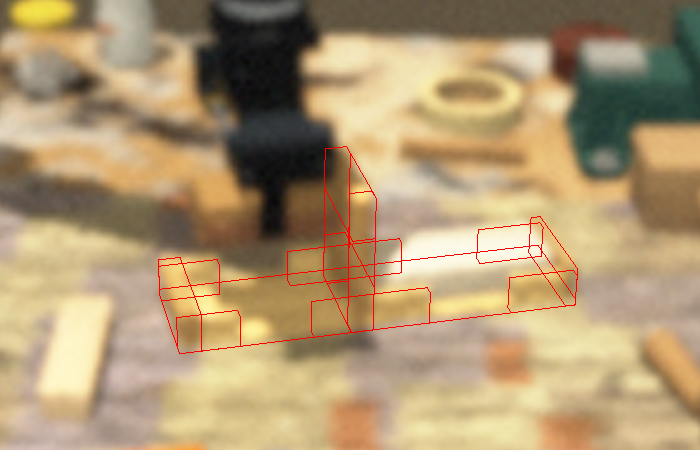

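End board overlay fits (cols 281-497), with the block centred on it within about 1 mm. I'm lowering it.

>>> carry_out --targets '[[[0.7,24,0],[0,0,0]],[[0,20,0],[0,0,0]],[[0,14,0],[0,0,0]],[[0,7,0],[0,0,0]],[[0,4,0],[0,0,0]],[[0,2,0],[0,0,0]],[[0,0,0],[0,0,0]],[[0,0,0],[0,0,0]]]'

```text
time_s: 16.15
tool_pos: [0.4895, -0.1597, 0.0167]
tool_rot: [-90.1, 0.0, 105.6]
force: [-0.5, 0.1, -1.3]
grip_width: 0.0638
```

```bash
python3 ov.py f .5578 -.1412 -74.35
```

```text
t 16.15 tool [ 0.4895 -0.1597  0.0167] [-9.006e+01  2.000e-02  1.056e+02] F [-0.5  0.1 -1.3] w 0.0638
```

View pics/f_wrist_raw.png

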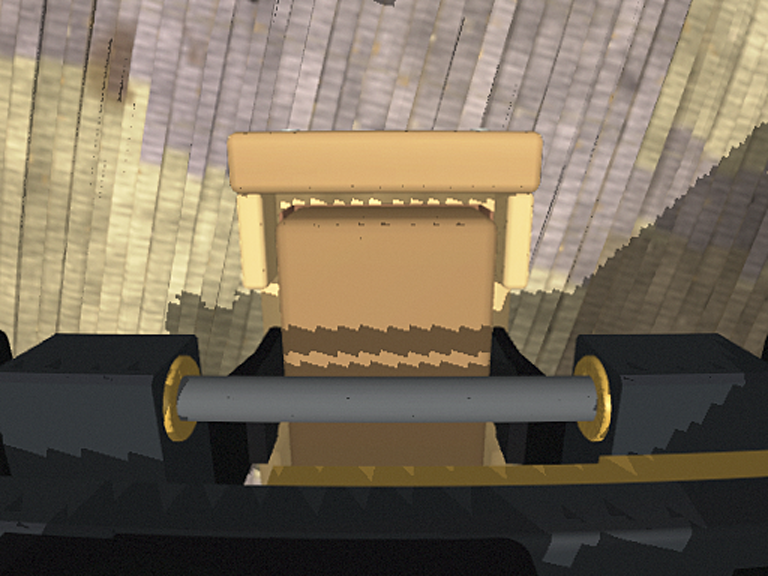

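View pics/f_side_raw.png

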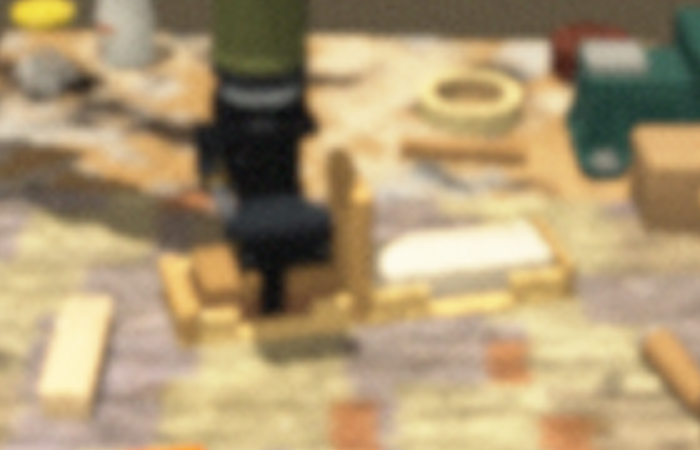

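The cork block is inside the bay with gaps on both sides and at the end board. I'm setting it down and letting go.

>>> carry_out --targets '[[[0,1.5,0],[0,0,0]],[[0,1.5,0],[0,0,0]],[[0,0,0],[0,0,0]],[[0,0,0],[0,0,0]]]'

```text
time_s: 16.7
tool_pos: [0.4892, -0.1596, 0.0136]
tool_rot: [-90.0, -0.0, 105.6]
force: [-1.9, -0.4, 5.2]
grip_width: 0.064
```

>>> carry_out --targets '[[[0,0,0],[0,0,0]],[[0,0,0],[0,0,0]],[[0,0,0],[0,0,0]],[[0,0,0],[0,0,0]],[[0,-15,0],[0,0,0]],[[0,-25,0],[0,0,0]],[[0,-40,0],[0,0,0]],[[0,-40,0],[0,0,0]],[[0,-40,0],[0,0,0]],[[0,-40,0],[0,0,0]],[[0,0,0],[0,0,0]],[[0,0,0],[0,0,0]]]' --jaw 1

```text
time_s: 17.9
tool_pos: [0.4895, -0.1597, 0.2138]
tool_rot: [-90.1, 0.0, 105.6]
force: [0.8, -0.4, -0.8]
grip_width: 0.087
```

>>> carry_out --targets '[[[0,-15,-20],[0,0,0]],[[0,-15,-20],[0,0,0]],[[0,-10,-30],[0,0,0]],[[0,0,0],[0,0,0]],[[0,0,0],[0,0,0]],[[0,0,0],[0,0,0]]]'

```text
time_s: 18.5
tool_pos: [0.5549, -0.1413, 0.2514]
tool_rot: [-89.8, -0.1, 105.5]
force: [0.1, 0.3, -0.6]
grip_width: 0.087
```

```bash
python3 wt.py 5; python3 - <<'E'
from look import *
look("sanding_block",(.065,.11,.037),.006,"g1")
look("block_g",(.06,.15,.03),.006,"g2")
E
python3 ov.py g .5578 -.1412 -74.35
```

```text
t 18.5 tool [ 0.5549 -0.1413  0.2514] [-8.9820e+01 -5.0000e-02  1.0555e+02] F [ 0.1  0.3 -0.6] w 0.087
0.68 [258.1, 165.3] 9734
[ 0.5588 -0.1403] -74.08 0.8445
t 18.6 tool [ 0.5552 -0.1413  0.2521] [-8.9910e+01 -4.0000e-02  1.0553e+02] F [0.1 0.6 0.1] w 0.087
sanding_block 0.86 [257.  98.] 5668 fit [ 0.4906 -0.1591] 105.51 0.076
sanding_block 0.84 [32. 15.] 1738 fit [ 0.443  -0.4624] -167.99 0.015
t 18.7 tool [ 0.5556 -0.1412  0.2528] [-8.9970e+01 -3.0000e-02  1.0555e+02] F [0.4 0.5 0.2] w 0.0871
block_g 0.8 [256. 222.] 3431 fit [ 0.5925 -0.1317] 106.3 0.317
t 18.8 tool [ 0.556  -0.141   0.2531] [-9.0010e+01 -1.0000e-02  1.0557e+02] F [ 0.1 -0.1 -0.4] w 0.0871
```

View pics/g_wrist.png

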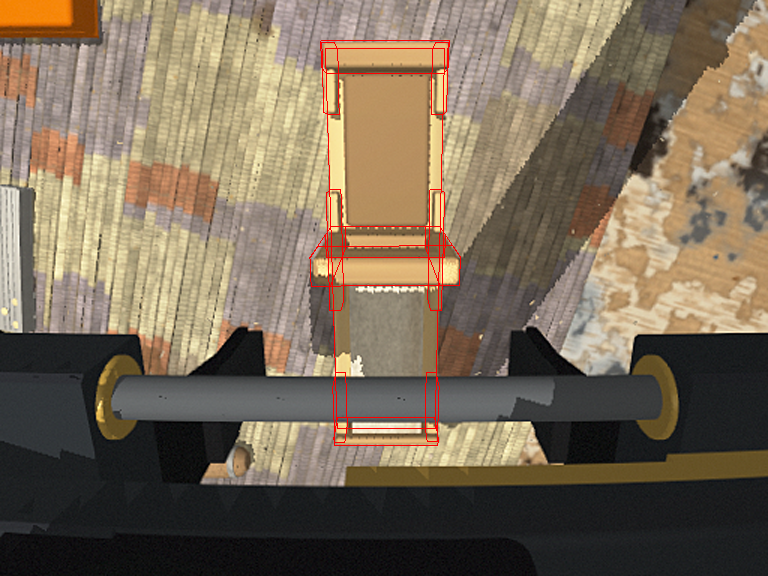

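View pics/g1.png

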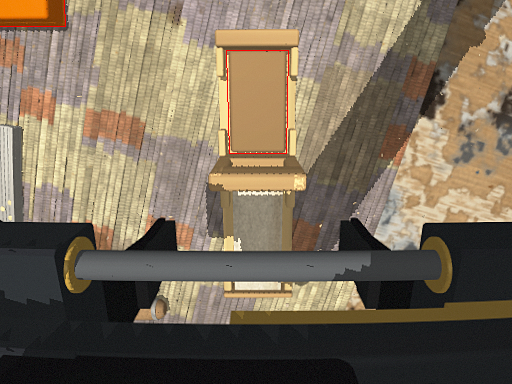

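Both items are in place: cork fit (0.4906,-0.1591) against bay centre (0.4904,-0.1601). Next I check joint room for the 90° turn onto the handle.

```bash
python3 - <<'E'
from h import *
o=env.get_obs(); print(o['qpos'].round(1),o['tool_pos'].round(4),o['tool_rot'].round(2),o['time_s'])
E
```

```text
[ -9.5   8.4  23.5  92.5  -3.4  79.8 120.1] [ 0.5563 -0.1408  0.2532] [-90.02  -0.   105.6 ] 18.95
```

>>> carry_out --targets '[[[0,0,0],[0,8.2,0]],[[0,0,0],[0,8.2,0]],[[0,0,0],[0,8.2,0]],[[0,0,0],[0,8.2,0]],[[0,0,0],[0,8.2,0]],[[0,0,0],[0,8.2,0]],[[0,0,0],[0,8.2,0]],[[0,0,0],[0,8.2,0]],[[0,0,0],[0,8.2,0]],[[0,0,0],[0,8.2,0]],[[0,0,0],[0,7.9,0]],[[0,0,0],[0,0,0]]]'

```text
time_s: 20.15
tool_pos: [0.5564, -0.1407, 0.2531]
tool_rot: [-90.0, -0.0, 15.7]
force: [-0.7, -0.6, -1.1]
grip_width: 0.0872
```

>>> carry_out --targets '[[[0,0,0],[0,0,0]],[[0,0,0],[0,0,0]],[[0,0,0],[0,0,0]]]'

```text
time_s: 20.45
tool_pos: [0.5564, -0.1407, 0.2531]
tool_rot: [-90.0, -0.0, 15.8]
force: [0.2, -0.5, -0.6]
grip_width: 0.0872
```

```bash
python3 ov.py i .5578 -.1412 -74.35
```

```text
t 20.45 tool [ 0.5564 -0.1407  0.2531] [-9.000e+01 -1.000e-02  1.578e+01] F [ 0.2 -0.5 -0.6] w 0.0872
```

View pics/i_wrist.png

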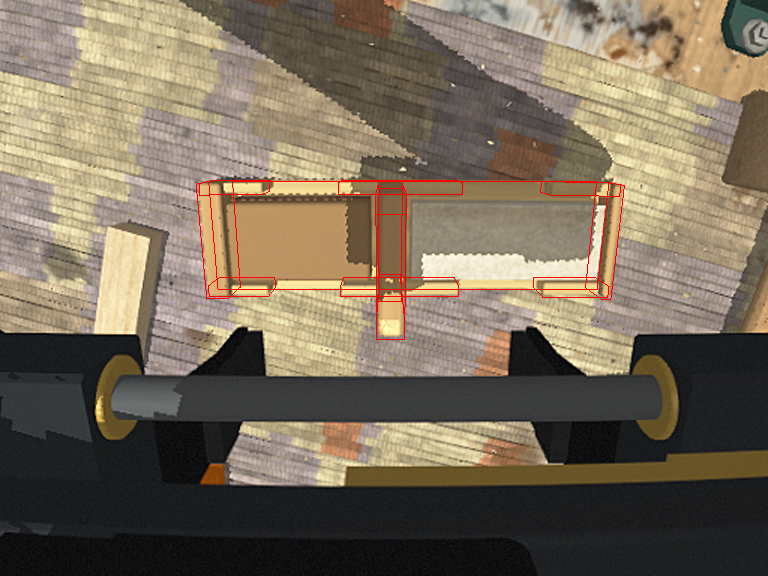

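The overlay is exact to within 1 px everywhere (handle at cols 377-404). I'm descending onto the rail and gripping it.

>>> carry_out --targets '[[[1.2,34,-1],[0,0,0]],[[0,36,0],[0,0,0]],[[0,36,0],[0,0,0]],[[0,36,0],[0,0,0]],[[0,18,0],[0,0,0]],[[0,10,0],[0,0,0]],[[0,0,0],[0,0,0]],[[0,0,0],[0,0,0]],[[0,0,0],[0,0,0]]]'

```text
time_s: 21.5
tool_pos: [0.559, -0.1416, 0.0846]
tool_rot: [-90.1, -0.2, 15.7]
force: [-0.3, 0.6, -1.1]
grip_width: 0.0869
```

```bash
python3 ov.py j .5578 -.1412 -74.35
```

```text
t 21.5 tool [ 0.559  -0.1416  0.0846] [-90.05  -0.15  15.71] F [-0.3  0.6 -1.1] w 0.0869
```

View pics/j_wrist_raw.png

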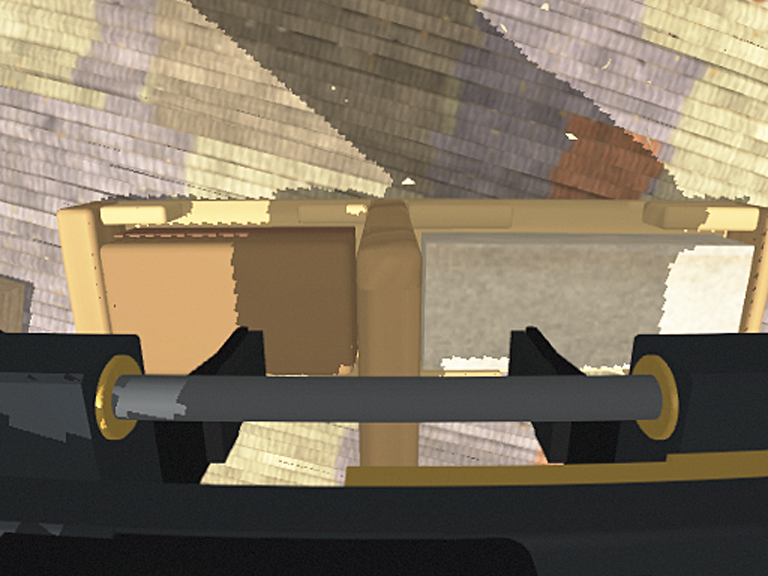

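View pics/j_side_raw.png

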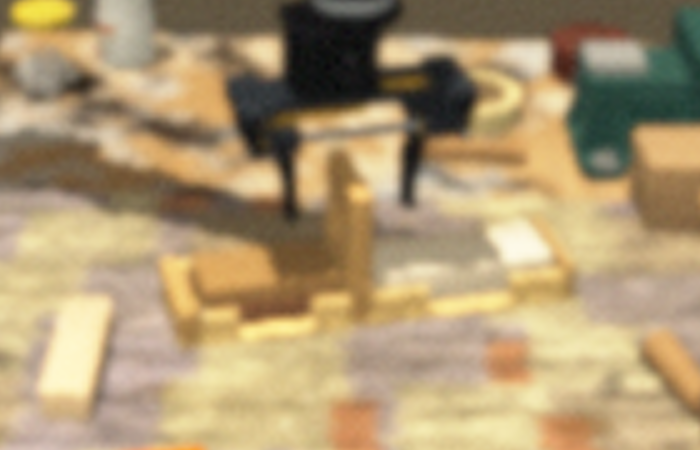

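The rail is centred between the fingers (cols 358-420 around 388). I'm closing on it, then lifting slowly.

>>> carry_out --targets '[[[0,0,0],[0,0,0]],[[0,0,0],[0,0,0]],[[0,0,0],[0,0,0]],[[0,0,0],[0,0,0]],[[0,0,0],[0,0,0]],[[0,0,0],[0,0,0]],[[0,0,0],[0,0,0]],[[0,0,0],[0,0,0]],[[0,0,0],[0,0,0]],[[0,0,0],[0,0,0]]]' --jaw 0 --squeeze 50

```text
time_s: 22.65
tool_pos: [0.5583, -0.1412, 0.0831]
tool_rot: [-90.0, -0.1, 15.7]
force: [2.3, 0.6, -1.4]
grip_width: 0.0176
```

>>> carry_out --targets '[[[0,-2,0],[0,0,0]],[[0,-3,0],[0,0,0]],[[0,-4,0],[0,0,0]],[[0,-5,0],[0,0,0]],[[0,-6,0],[0,0,0]],[[0,0,0],[0,0,0]],[[0,0,0],[0,0,0]],[[0,0,0],[0,0,0]]]'

```text
time_s: 23.45
tool_pos: [0.5576, -0.1413, 0.1029]
tool_rot: [-90.0, 0.0, 15.7]
force: [-0.9, -0.6, -5.9]
grip_width: 0.0175
```

```bash
python3 ov.py k .5578 -.1412 -74.35
```

```text
t 23.45 tool [ 0.5576 -0.1413  0.1029] [-8.999e+01  1.000e-02  1.570e+01] F [-0.9 -0.6 -5.9] w 0.0175
```

View pics/k_wrist_raw.png

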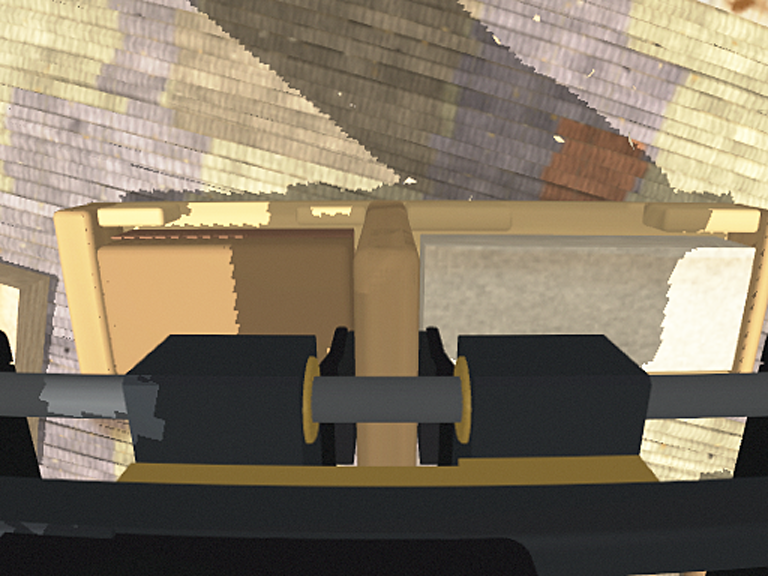

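View pics/k_side_raw.png

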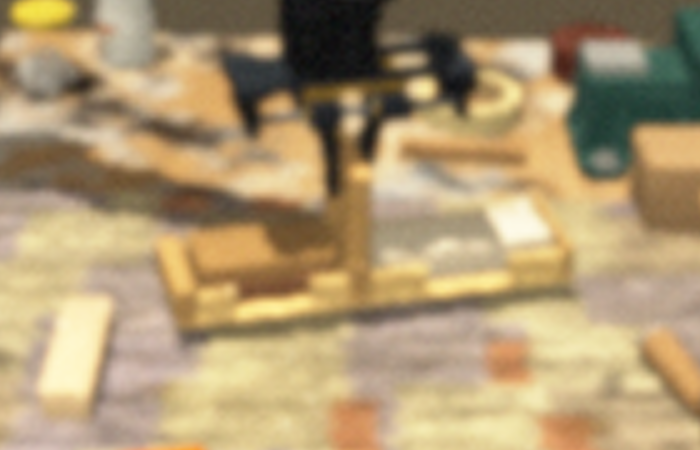

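The tray is clear of the bench by 2 cm and level, with 5.9 N of load. I'm lifting the rest of the way.

>>> carry_out --targets '[[[0,-5,0],[0,0,0]],[[0,-9,0],[0,0,0]],[[0,-14,0],[0,0,0]],[[0,-16,0],[0,0,0]],[[0,-16,0],[0,0,0]],[[0,-16,0],[0,0,0]],[[0,-16,0],[0,0,0]],[[0,-14,0],[0,0,0]],[[0,-11,0],[0,0,0]],[[0,-7,0],[0,0,0]],[[0,-4,0],[0,0,0]],[[0,-2,0],[0,0,0]]]'

```text
time_s: 24.8
tool_pos: [0.5577, -0.1413, 0.2331]
tool_rot: [-90.0, 0.0, 15.7]
force: [0.1, -0.2, -5.6]
grip_width: 0.0178
```

>>> carry_out --targets '[[[0,0,0],[0,0,0]],[[0,0,0],[0,0,0]],[[0,0,0],[0,0,0]],[[0,0,0],[0,0,0]],[[0,0,0],[0,0,0]],[[0,0,0],[0,0,0]],[[0,0,0],[0,0,0]],[[0,0,0],[0,0,0]],[[0,0,0],[0,0,0]],[[0,0,0],[0,0,0]],[[0,0,0],[0,0,0]],[[0,0,0],[0,0,0]]]'

```text
time_s: 26.0
tool_pos: [0.5578, -0.1413, 0.2331]
tool_rot: [-90.0, -0.0, 15.7]
force: [-0.1, -0.5, -5.4]
grip_width: 0.0175
```

>>> carry_out --targets '[[[0,0,0],[0,0,0]],[[0,0,0],[0,0,0]],[[0,0,0],[0,0,0]],[[0,0,0],[0,0,0]],[[0,0,0],[0,0,0]],[[0,0,0],[0,0,0]],[[0,0,0],[0,0,0]],[[0,0,0],[0,0,0]]]'

```text
time_s: 26.8
tool_pos: [0.5578, -0.1414, 0.2331]
tool_rot: [-90.0, -0.0, 15.7]
force: [0.1, -0.4, -5.2]
grip_width: 0.0179
```

```bash
python3 ov.py l .5578 -.1412 -74.35; python3 -c "
from h import *
save('fs',cv2.resize(env.read_camera('side')[100:260,160:380],None,fx=3.5,fy=3.5,interpolation=cv2.INTER_CUBIC))
print(env.get_obs()['joint_velocities'].round(2))"
```

```text
t 26.8 tool [ 0.5578 -0.1414  0.2331] [-9.00e+01 -1.00e-02  1.57e+01] F [ 0.1 -0.4 -5.2] w 0.0179
[ 0.02 -0.    0.02 -0.1  -0.   -0.07  0.1 ]
```

View pics/l_wrist_raw.png

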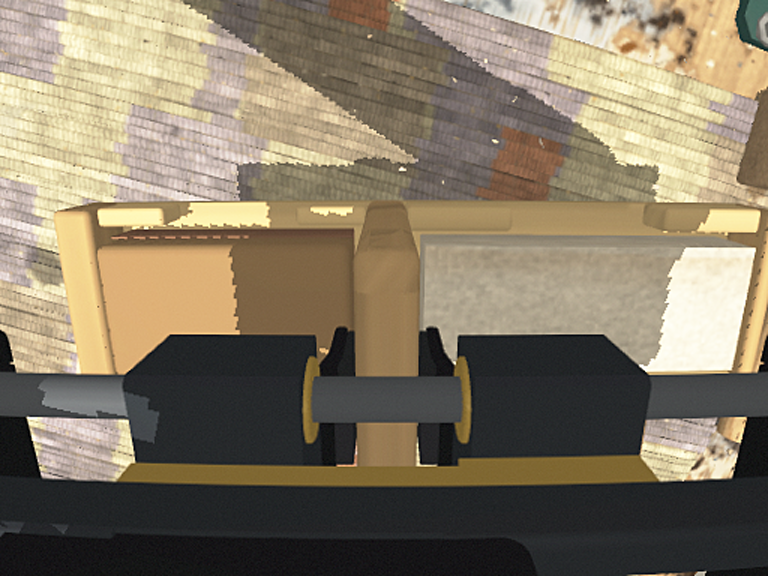

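View pics/fs.png

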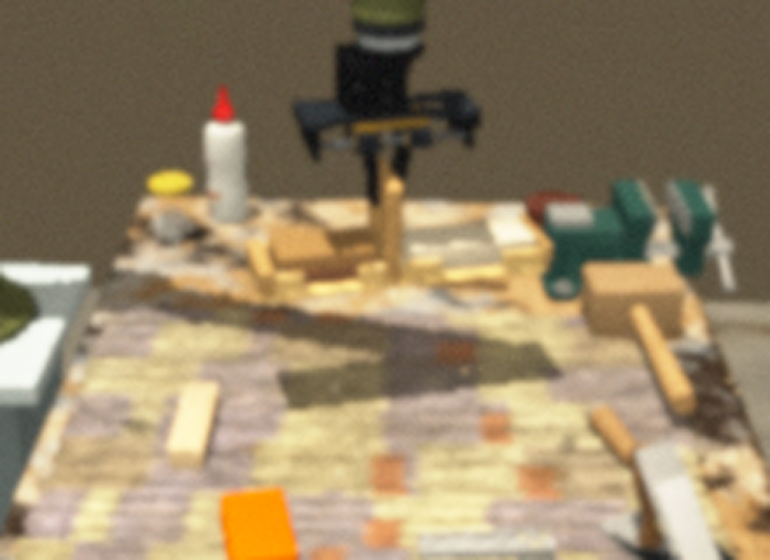

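The tray hangs level at about 15 cm. Its wrist image is identical to the one at the grasp, with the same edges and items at cols 97-355 and 420-755, and load is steady at 5.2-5.6 N. Handing in.

```bash
python3 -c "
from cell import env
print(env.sign_off()); o=env.get_obs(); print(o['time_s'],o['tool_pos'],o['force'])"
```

```text
the job is handed in; nothing more can be done
None
the job is handed in; nothing more can be done
```

I packed the tray and handed the job in at about 27 s with the arm still holding it level above its start place; no verdict was reported. The wide pale offcut is in the long bay and the brown cork block is in the short bay. The orange and purple blocks were left alone.

Last checks:
- **Items in their bays:** after release, the camera fits put the offcut within about 1 mm of its bay centre and the cork block about 1 mm from its own.
- **Hold:** the tool was steady at z = 0.233 m, so the tray's underside is about 15 cm up. The load was about 5.2–5.6 N. The wrist view was the same as at 2 cm lift, so nothing had slipped or tilted.
- **Bystanders:** nothing was touched that I could see. I did not re-measure the tape, narrow offcut or dowel at the end.

Disagreements and misses:
- **Tray position:** the first estimates from the three cameras differed by 3–8 mm. I used the wrist fit, and its overlays then matched to about 1 px.
- **Network:** it missed the tray once in a wrist picture.
- **Rejected fits:** at the last look before the lift, the tray fit and the offcut fit were poor because the gripper hid part of the view. I rejected both and judged from the overlays.

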